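# Switch off the hot griddle over its splash guard with the hook

### The job

The griddle is hot and its lever switch sits behind the splash guard: take the steel hook by its handle from its rest, reach over the guard, get the hook's leg behind the red lever and draw it towards you to its off stop. Seat it there with a firm steady pull of about 11 N for a second, never more than 14 N, using only the hook on the switch and bumping neither guard nor griddle. Then lay the hook back in its rest as it was, and leave the things around where they stand.

Things in the scene. Friction and masses are not known exactly. Their poses are not given: they have to be found in the camera images.
- hook: loose steel hook, 0.14 kg: flat-sided wooden handle 18 wide (y), 24 high (z), from x = -70 to +30 mm, then a 7 mm round rod on to x = +130, where it bends square down into a leg. Origin on the handle's axis at the place to grip, near the centre of mass; x along the rod, z up. Starts level in its rest, leg hanging down; 90 mm free below the origin and free at both sides. Grip it with 60 N or more.
- hook_tip (a point): lower end of the hook's leg; in the hook's frame at (130, 0, -93.5) mm
- hook_rest: fixed stand of the hook, origin on the worktop below the hook's origin, axes as the hook's. Foot 150 x 50 x 6 mm; at x = +65 a V fork carries the rod (prongs reach z = 120, 53 wide over their tips), at x = -55 a flared saddle carries the handle's underside (ears to z = 112). The hook goes straight up and down; within 6 mm both guide it home: hook origin at (0, 0, 105) in this frame.
- guard: fixed stainless splash guard behind the griddle: an upright sheet 3 mm thick, 180 wide (y), rim 123 high, with wings at both ends that run forward and outward to x = -32, y = +-115. Origin on the worktop under the middle of the sheet; x points to its back, away from the griddle, z up.
- griddle: fixed round electric griddle, hot, 160 mm dia, 26 high; origin under its middle, 92 in front of the guard
- switch: fixed lever switch behind the guard. Origin: middle of its slotted foot on the worktop, 50 mm behind the guard's sheet, up to 30 to either side; axes as the guard's. The grey box on it (62 x 54, top z = 40, pivot cheeks z = 52) may be shifted on its slots by -14 to +14 along x; this is not measured. From 108 to 135 mm behind the sheet there is nothing (a toaster may stand beyond).
- lever (a joint): angle, rad; pivot over the box's middle at z = 40 mm; red round cross bar, 15 thick, 48 wide (y), 55 from the pivot. 0 = on: leans back 0.70, bar 35 behind the pivot, z = 82. 0.75 = off, on a hard stop: upright, bar 3 in front of the pivot, z = 95. Starts at 0 to 0.12. Stiff: a pull of 4 to 7 N at the bar moves it; it stays. On the stop each mm adds about 2.5 N.
- spice_jar_a: spice jar with a red cap, 45 dia x 106 high mm, origin under its middle; loose bystander
- spice_jar_b: spice jar with a green cap, 46 dia x 106 high mm, origin under its middle; loose bystander
- mug: blue and white mug, 78 x 112 x 92 mm, origin under its middle; loose bystander
- egg_timer: red wind-up timer, 66 dia x 55 high mm, origin under its middle; loose bystander
- matchbox: matchbox, 36 x 53 x 15 mm, origin under its middle; loose bystander

How it is judged:
On the way, in this order (a step that is already met when the one before it is completed fails the run):
1. the hook is lifted out of its rest in the gripper (z of hook in the frame of hook_rest above 0.13 m and contact force between the fingers and hook above 1 N), for 0.2 s.
2. the hook holds the lever firmly (over 8 N) against its off stop (value of joint lever above 0.71 rad and contact force between hook and switch above 8 N), for 0.5 s.
At the end, for the whole second after the job is handed in: the lever is at its off stop (above 0.70 rad) and the hook lies at rest in its rest again, leg down: origin within 15 mm along and 10 mm across of its place and 6 mm in height (value of joint lever above 0.7 rad and x of hook in the frame of hook_rest between -0.015 and 0.015 m and y of hook in the frame of hook_rest between -0.01 and 0.01 m and z of hook in the frame of hook_rest between 0.099 and 0.111 m and x of hook_tip in the frame of hook_rest above 0.11 m and z of hook_tip in the frame of hook_rest below 0.03 m and linear speed of hook below 0.02 m/s); the robot touches nothing.
It fails at once if the hook pulls or presses on the switch with more than 14 N (contact force between hook and switch above 14 N).
It fails at once if the robot itself touches the switch (contact force between any of the arm, the fingers and switch above 0.5 N).
It fails at once if the robot or the hook bumps the guard (over 2 N) (contact force between any of the arm, the fingers, hook and guard above 2 N).
It fails at once if the robot or the hook bumps the hot griddle (over 2 N) (contact force between any of the arm, the fingers, hook and griddle above 2 N).
It fails at once if a thing standing around is moved by more than 20 mm (distance of any of spice_jar_a, spice_jar_b, mug, egg_timer, matchbox from where it was at the start of the episode above 0.02 m).
It also fails if it takes over 72 s, if anything falls off the work surface, if the arm or the gripper's body presses on something with over 40 N, if the wrist force passes 120 N, or if a joint passes its speed limit or range.

### The arm

A 7-joint arm with a two-finger parallel gripper is mounted at the origin on a cart in front of the work surface, level with it; the furniture and walls round the work are solid. World frame = base frame: x ahead of the robot, y to its left, z up, the work surface at z = 0. Lengths are in m, angles in rad, forces in N, time in s.
With the tool pointing down it reaches from about 0.4 to 0.875 m from the base axis. Payload 4.4 kg.
Tool frame: the origin (TCP) lies midway between the tips of the shut fingers; the grasp point (between the pads) lies 19 mm behind it; z points along the fingers, y is the line along which they close (so a half turn about z gives the same grasp; the last joint's range is limited). The gripper opens to 85 mm and grips with 20 to 120 N. Pads are 22 mm wide; open, the fingers measure 114 mm over their backs; the gripper's body (76 mm by 85 mm) begins 54 mm behind the grasp point. The pads swing forward as they close: fully open they stand 13 mm farther back than shut.
Start: joints at [-1.175, 0.628, 0.038, 1.517, -0.027, 0.996, -0.02], TCP at [0.29, 0.582, 0.231] pointing down, gripper open.
Joint ranges: [-3.06, 3.06], [-0.37, 2.12], [-1.25, 1.32], [0.18, 2.47], [-1.1, 4.24], [0.23, 1.98], [-2.94, 2.94]. Speed limits (rad/s): [2.57, 2.57, 3.14, 3.14, 3.14, 3.14, 3.14].

### API

Orientations are given as a rotation vector (axis times angle).
In Python, from workcell import bot, capture, order, look_for, place_of gives the robot as it stands. The module is installed in compiled form; this text tells all that it offers.
- The arm moves only by the tool step_arm, never from a script. Its argument "deltas" is one flat list of numbers, 5 for each row, row after row: the shift along the tool's x, y, z in m, then the turn about the tool's z in degrees, then the finger opening in m, from 0 to 0.0854. In form: [dx, dy, dz, twist, claw, dx, dy, dz, twist, claw, ...]. A call has 1 to 5 rows; each row is the pose to reach, as a shift and turn from the pose commanded when the call began, along the tool's axes at that moment; what a row does not reach only later rows make up. A row lasts 1/8 s, in which the tool goes at most 62.5 mm and 10.7 degrees, less where a joint would pass 70% of its speed; a pose out of reach is approached as far as the arm can. A call with a gripper value outside its range is refused whole. The fingers move at their own pace and stop on an object; "squeeze" is the grip in N (left out, the last holds). Time passes only in rows, so rows that repeat a pose let the fingers close. It gives the time, the measured TCP pose, the force, the opening and the grip force at its end, in the units of the state.
- bot.sense(): the state, without advancing time (a new reading comes with each control period).
- capture(name): name is "scene" or "top"; returns a dict with "color" (420x560x3 uint8, red, green, blue), "fx", "fy", "cx", "cy" (pixels), "k1" (the pictures are not rectified: a ray, as slopes to the right and down, at radius r is drawn at 1 + k1 r^2 times it, then the intrinsics apply), "R" (3x3) and "t" (3): a world point X has camera coordinates R X + t. Camera axes: x right, y down, z forward; pixel columns grow to the right and rows downward; lengths in m; the calibration is good to about 2 mm. A picture is of the moment at which its call begins. There is no depth.
- order.finish_job(): hands the job in; it is judged then, once.
Trained networks look in a picture, given as the dict that the camera call returned (one of the last four; its "shot" number tells which), for a name from the list of things; names that differ only in an ending like _2 or _b are one class to them, and where a whole thing is asked for, a point or a joint stands for the part that bears it (a point fixed in the world has none). Each returns a list of dicts, best first, with "score" (0 to 1); they miss things now and then, are a little off and sometimes report something else, mostly with a low value. They report only what shows in the picture. A call takes as long as a camera call.
- look_for(picture, name): "uv" ([column, row] in pixels, amid what is visible of it).
- place_of(picture, name): "uv" ([column, row] in pixels: a listed point, or the origin of a listed thing).
The state is a dict: "time": time; "q": joint angles; "dq": joint speeds; "tau": joint torques, N m; "position": TCP position; "tcp_rot": TCP orientation; "wrist_force": force on the tool from outside, world axes, zero at the start; "moment": the same for the moment, N m; "gripper_width": opening from 0.0 (shut) to 1.0 (fully open); "gripper_force": force on a finger pad.
Only numpy, scipy, OpenCV 4.12 (cv2) and the standard library are available. Lean on these libraries where they do the work, as an engineer would, in place of code of your own. Each camera call takes 0.05 s, during which the arm holds its last target. There are 200 camera calls.

## Working session

There is one attempt and no reset: what is moved stays moved. The work goes in short steps, Python scripts to look and compute and a tool call to move; the robot and the scene stay as the last step left them, time stands still between calls to the robot, and variables do not carry over. Pictures are saved under pics/ and viewed, at most 10 in all, crops included, and the job is handed in when it is done.

Besides the shell and the picture viewer there is one more tool, called as name(argument=value, ...) on one line, values as JSON. step_arm: Moves the arm, as the interface text tells. Its arguments: {"type":"object","properties":{"deltas":{"type":"array"},"squeeze":{"type":"number"}},"required":["deltas"]}

```bash
mkdir -p pics; cat > h.py <<'E'
import numpy as np, cv2
from scipy.spatial.transform import Rotation as Ro
from scipy.optimize import least_squares
from workcell import bot, capture, order, look_for, place_of
def proj(c,X):
    p=np.asarray(c["R"])@np.asarray(X,float)+np.asarray(c["t"]); s=p[:2]/p[2]
    s=s*(1+c["k1"]*(s@s)); return np.array([c["fx"]*s[0]+c["cx"],c["fy"]*s[1]+c["cy"]])
def ray(c,uv):
    d=np.array([(uv[0]-c["cx"])/c["fx"],(uv[1]-c["cy"])/c["fy"]]); s=d.copy()
    for _ in range(20): s=d/(1+c["k1"]*(s@s))
    R=np.asarray(c["R"]); return -R.T@np.asarray(c["t"]), R.T@np.array([s[0],s[1],1])
def onz(c,uv,z):
    o,d=ray(c,uv); return o+d*(z-o[2])/d[2]
def tri(obs):
    A=np.zeros((3,3));b=np.zeros(3)
    for c,uv in obs:
        o,d=ray(c,uv); d=d/np.linalg.norm(d); P=np.eye(3)-np.outer(d,d); A+=P; b+=P@o
    X=np.linalg.solve(A,b); return X,[np.linalg.norm(proj(c,X)-uv) for c,uv in obs]
def save(c,n): cv2.imwrite("pics/"+n,c["color"][:,:,::-1])
E
python3 - <<'E'
from h import *
np.set_printoptions(precision=3,suppress=True)
s=capture("scene");t=capture("top");save(s,"s0.png");save(t,"t0.png")
for c in(s,t): print(c["fx"],c["k1"],ray(c,(280,210)))
for n in "hook hook_tip hook_rest guard griddle switch lever spice_jar_a spice_jar_b mug egg_timer matchbox".split():
    r=[]
    for c in(s,t):
        p=place_of(c,n);r.append(p)
        print(n,[(np.round(q["uv"],1).tolist(),round(q["score"],2)) for q in p[:2]], [np.round(q["uv"],1).tolist() for q in look_for(c,n)[:2]])
    if r[0] and r[1]: print("   ",*tri([(s,r[0][0]["uv"]),(t,r[1][0]["uv"])]))
print({k:np.round(v,3) for k,v in bot.sense().items()})
E
```

```text
531.221033551019 -0.0662444273946847 (array([-0.102, -1.073,  1.007]), array([ 0.45 ,  0.629, -0.634]))
389.44690469932806 -0.026213854160851615 (array([ 0.427, -0.125,  1.194]), array([ 0.113,  0.015, -0.994]))
hook [] [[239.8, 217.5]]
hook [([294.5, 248.2], 0.71)] [[298.0, 251.7]]
hook_tip [([286.5, 230.8], 0.66), ([237.4, 190.5], 0.63)] [[241.4, 217.6]]
hook_tip [([299.2, 206.1], 0.75)] [[295.5, 246.4]]
    [ 0.572 -0.165  0.003] [np.float64(0.6382332978578752), np.float64(0.5892519995721776)]
hook_rest [([246.9, 244.6], 0.74)] [[248.8, 244.3]]
hook_rest [([295.8, 246.8], 0.85)] [[291.5, 241.5]]
    [ 0.446 -0.153  0.012] [np.float64(1.0340832716441901), np.float64(0.9411505456101927)]
guard [([234.9, 187.0], 0.6)] [[229.5, 170.5], [287.6, 299.9]]
guard [([214.5, 210.2], 0.96)] [[201.4, 210.5], [347.1, 256.5]]
    [0.56  0.094 0.009] [np.float64(0.23838919854771173), np.float64(0.24449971778955668)]
griddle [([210.7, 202.1], 0.93)] [[212.0, 197.9]]
griddle [([221.7, 237.2], 0.58)] [[219.1, 236.6]]
    [0.47  0.075 0.005] [np.float64(2.5648478201650287), np.float64(2.574304326614713)]
switch [([250.8, 183.6], 0.74)] [[258.9, 177.3]]
switch [([219.6, 190.3], 0.94)] [[219.4, 185.8], [206.2, 209.9]]
    [0.619 0.083 0.003] [np.float64(1.330478350226422), np.float64(1.3649057973098166)]Traceback (most recent call last):
  File "<stdin>", line 8, in <module>
ValueError: it knows: egg_timer, griddle, guard, hook, hook_rest, hook_tip, matchbox, mug, spice_jar, switch
```

View pics/s0.png

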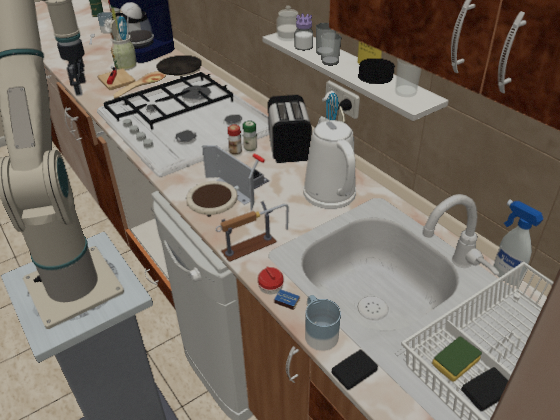

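View pics/t0.png

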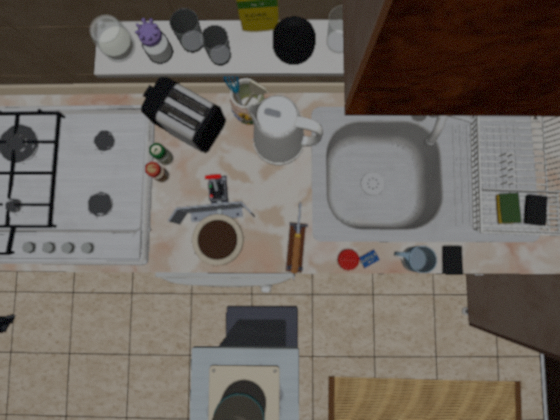

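```bash
python3 - <<'E'
from h import *
np.set_printoptions(precision=4,suppress=True)
s=capture("scene");t=capture("top")
for n in "spice_jar mug egg_timer matchbox".split():
    for c in(s,t):
        print(n,[(np.round(q["uv"],1).tolist(),round(q["score"],2),onz(c,q["uv"],0)) for q in place_of(c,n)[:3]])
st=bot.sense();print(st["position"],st["tcp_rot"]); print(Ro.from_rotvec(st["tcp_rot"]).as_matrix())
E
```

```text
spice_jar [([249.8, 148.3], 0.88, array([0.73  , 0.2638, 0.    ])), ([233.5, 154.9], 0.6, array([0.6621, 0.2632, 0.    ]))]
spice_jar [([167.1, 156.4], 0.8, array([0.7313, 0.2511, 0.    ])), ([164.3, 175.3], 0.76, array([0.6705, 0.2574, 0.    ]))]
mug [([317.8, 331.2], 0.76, array([ 0.4195, -0.4881,  0.    ]))]
mug [([406.2, 257.1], 0.77, array([ 0.419 , -0.4902,  0.    ]))]
egg_timer [([271.6, 285.5], 0.78, array([ 0.4166, -0.3065,  0.    ])), ([285.7, 301.6], 0.26, array([ 0.4134, -0.3709,  0.    ]))]
egg_timer [([345.3, 256.2], 0.92, array([ 0.4212, -0.3054,  0.    ])), ([168.6, 154.7], 0.45, array([0.7368, 0.2466, 0.    ]))]
matchbox [([286.7, 301.2], 0.68, array([ 0.4162, -0.3713,  0.    ]))]
matchbox [([369.9, 258.5], 0.46, array([ 0.4145, -0.3799,  0.    ]))]
[0.2896 0.5819 0.2313] [-0.7189 -3.0582 -0.    ]
[[-0.8953  0.4455 -0.0001]
 [ 0.4455  0.8953  0.    ]
 [ 0.0001 -0.     -1.    ]]
```

```bash
python3 - <<'E'
import cv2
s=cv2.imread("pics/s0.png");t=cv2.imread("pics/t0.png")
cv2.imwrite("pics/s1.png",cv2.resize(s[140:270,180:310],None,fx=4.6,fy=4.6,interpolation=cv2.INTER_CUBIC))
cv2.imwrite("pics/t1.png",cv2.resize(t[160:280,160:320],None,fx=5,fy=5,interpolation=cv2.INTER_CUBIC))
E
```

```text
(no output)
```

View pics/s1.png

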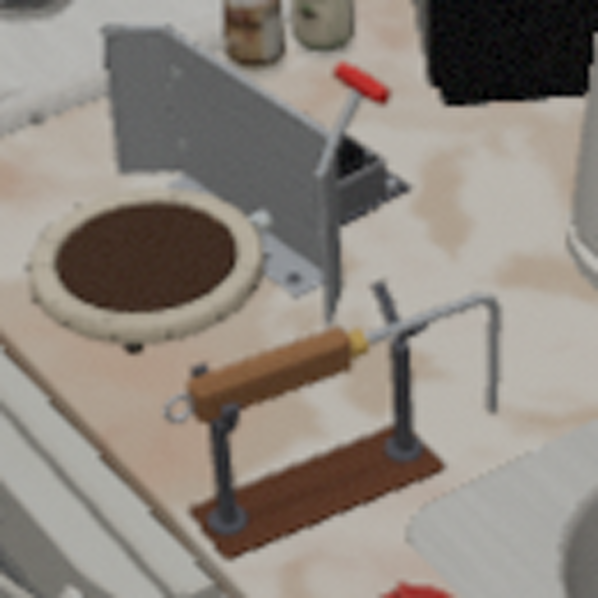

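View pics/t1.png

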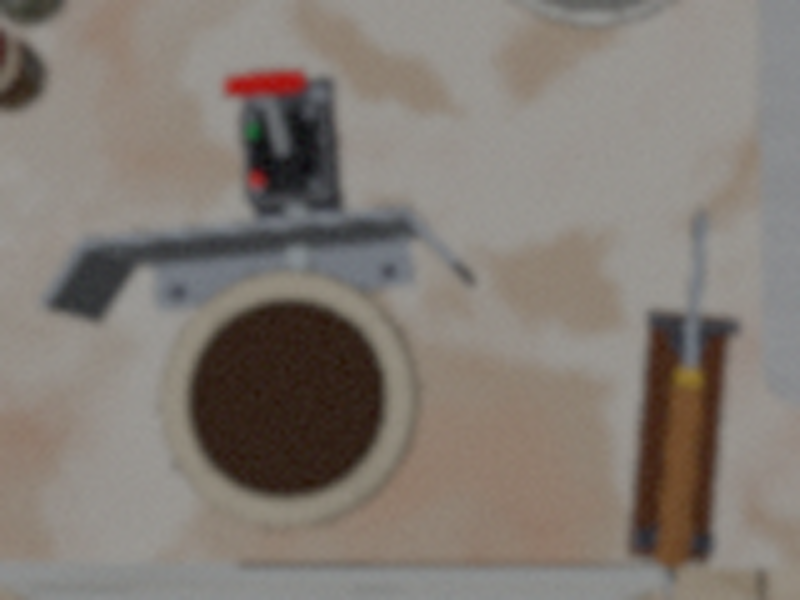

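```bash
python3 - <<'E'
from h import *
np.set_printoptions(precision=4,suppress=True)
s=capture("scene");t=capture("top")
S=lambda a,b:np.array([a/4.6+180,b/4.6+140]);T=lambda a,b:np.array([a/5+160,b/5+160])
print("rim L/R scene",onz(s,S(168,28),.123),onz(s,S(323,165),.123))
print("rim L/R top",onz(t,T(92,238),.123),onz(t,T(410,210),.123))
print("bend",*tri([(s,S(490,300)),(t,T(700,218))]),"tip",onz(s,S(492,410),.0115))
print("handle front/back top",onz(t,T(690,372),.115),onz(t,T(677,560),.115))
print("foot corners top",[onz(t,T(*p),.006) for p in((655,322),(730,322),(712,552),(632,550))])
print("foot corners scene",[onz(s,S(*p),.006) for p in((193,512),(230,556),(442,465),(385,425))])
def red(c,x0,y0,x1,y1):
    a=c["color"][y0:y1,x0:x1].astype(int); m=(a[...,0]>150)&(a[...,1]<90)&(a[...,2]<90)
    m=m.astype(np.uint8); n,l,st,ce=cv2.connectedComponentsWithStats(m); k=1+np.argmax(st[1:,4])
    ys,xs=np.nonzero(l==k); p=np.stack([xs+x0,ys+y0],1).astype(float); r=cv2.minAreaRect(p.astype(np.float32))
    ctr=p.mean(0); u=np.linalg.svd(p-ctr)[2][0]; pr=(p-ctr)@u
    return np.array(ctr),st[k,4],ctr+u*pr.min(),ctr+u*pr.max()
a=red(s,245,145,270,170);b=red(t,200,165,225,185);print(a,b)
X,e=tri([(s,a[0]),(t,b[0])]);print("bar",X,e)
for k in(2,3): print(onz(s,a[k],X[2]),onz(t,b[k],X[2]))
E
```

```text
rim L/R scene [0.5534 0.1744 0.123 ] [ 0.5487 -0.0214  0.123 ]
rim L/R top [0.5539 0.1745 0.123 ] [ 0.57   -0.0027  0.123 ]
bend [ 0.5698 -0.165   0.0971] [np.float64(0.2137815773481161), np.float64(0.20560311069171539)] tip [ 0.57   -0.1669  0.0115]
handle front/back top [ 0.4811 -0.1584  0.115 ] [ 0.3784 -0.1511  0.115 ]
foot corners top [array([ 0.517 , -0.1404,  0.006 ]), array([ 0.5171, -0.1862,  0.006 ]), array([ 0.3784, -0.1748,  0.006 ]), array([ 0.3794, -0.1267,  0.006 ])]
foot corners scene [array([ 0.3778, -0.1284,  0.006 ]), array([ 0.3759, -0.1728,  0.006 ]), array([ 0.5197, -0.1838,  0.006 ]), array([ 0.5129, -0.1334,  0.006 ])]
(array([258.2414, 157.1379]), np.int32(29), array([253.3521, 154.3766]), array([262.6465, 159.6258])) (array([212.125, 175.95 ]), np.int32(40), array([219.0325, 175.4402]), array([204.9615, 176.4787]))
bar [0.6508 0.0896 0.0871] [np.float64(0.02695977292898143), np.float64(0.02899700817197627)]
[0.6473 0.1119 0.0871] [0.6524 0.0695 0.0871]
[0.6537 0.0698 0.0871] [0.6493 0.1104 0.0871]
```

The scene view shows the hook level in its rest: handle around (230,222), leg at (287,205–229). The red bar is at (258,157), behind the guard. The top view agrees, with the bar at (212,176) and the hook from (296,272) to (300,203).

step_arm(deltas=[-0.032, -0.04, 0, -4.5, 0.0854, -0.064, -0.08, 0, -9, 0.0854, -0.096, -0.12, 0, -13.5, 0.0854, -0.128, -0.16, 0, -18, 0.0854, -0.16, -0.2, 0, -22.2, 0.0854], squeeze=120)

```text
time: 2.52
position: [0.3441, 0.33, 0.2316]
tcp_rot: [0.113, 3.139, 0.001]
wrist_force: [0.9, -0.2, -0.1]
gripper_width: 0.995
gripper_force: 0.0
```

```bash
cat >> h.py <<'E'
def go(pos,yaw):
    "tool deltas from measured pose to TCP pos with tool y at world angle 90+yaw deg"
    st=bot.sense(); R=Ro.from_rotvec(st["tcp_rot"]).as_matrix()
    d=R.T@(np.array(pos)-st["position"]); y=np.degrees(np.arctan2(R[1,1],R[0,1]))
    print("t",round(st["time"],2),"pos",np.round(st["position"],4),"yaw",round(y-90,2),"tilt",np.round(R[2],4),"delta",np.round(d,4),"twist",round(-(90+yaw-y),2),"w",round(st["gripper_width"],3),"F",np.round(st["wrist_force"],2),"M",np.round(st["moment"],2),"gf",round(st["gripper_force"],1))
E
python3 -c "
from h import *
go((.447,-.1555,.19),-4.3)"
```

```text
t 2.52 pos [0.3441 0.33   0.2316] yaw -4.12 tilt [-7.e-04  5.e-04 -1.e+00] delta [-0.1374 -0.4769  0.0414] twist 0.18 w 0.995 F [ 0.86 -0.23 -0.1 ] M [-0.1  -0.07  0.04] gf 0.0
```

step_arm(deltas=[-0.02, -0.055, 0, 0, 0.0854, -0.04, -0.11, 0, 0, 0.0854, -0.06, -0.165, 0, 0, 0.0854, -0.075, -0.22, 0, 0, 0.0854, -0.09, -0.27, 0, 0, 0.0854])

```text
time: 3.15
position: [0.4138, 0.0536, 0.2316]
tcp_rot: [0.118, 3.138, 0.0]
wrist_force: [1.2, -0.1, 0.5]
gripper_width: 1.002
gripper_force: 0.0
```

```bash
python3 -c "
from h import *
go((.447,-.1555,.19),-4.3)"
```

```text
t 3.15 pos [0.4138 0.0536 0.2316] yaw -4.3 tilt [-1.1e-03  2.0e-04 -1.0e+00] delta [-0.0487 -0.2061  0.0417] twist 0.0 w 1.002 F [ 1.16 -0.14  0.5 ] M [-0.   -0.09  0.  ] gf 0.0
```

step_arm(deltas=[-0.012, -0.052, 0, 0, 0.0854, -0.025, -0.104, 0, 0, 0.0854, -0.037, -0.155, 0.015, 0, 0.0854, -0.049, -0.206, 0.042, 0, 0.0854, -0.049, -0.206, 0.042, 0, 0.0854])

```text
time: 3.78
position: [0.4459, -0.1579, 0.1878]
tcp_rot: [-0.129, -3.136, 0.002]
wrist_force: [-0.4, 0.2, 0.2]
gripper_width: 1.0
gripper_force: 0.0
```

```bash
python3 - <<'E'
from h import *
go((.447,-.1555,.086),-4.3)
s=capture("scene");t=capture("top")
for n in("hook","hook_rest","hook_tip"):
  for c in(s,t): print(n,[(np.round(q["uv"],1),round(q["score"],2),np.round(onz(c,q["uv"],{"hook":.105,"hook_rest":0,"hook_tip":.0115}[n]),4)) for q in place_of(c,n)[:2]])
im=lambda c,u,v:cv2.resize(c["color"][v-65:v+65,u-65:u+65],(400,400),interpolation=cv2.INTER_CUBIC)
cv2.imwrite("pics/g.png",np.hstack([im(s,250,210),im(t,296,240)])[:,:,::-1])
E
```

```text
t 3.77 pos [ 0.4459 -0.1579  0.1878] yaw -4.71 tilt [ 0.0024 -0.0016 -1.    ] delta [-0.0012  0.0026  0.1018] twist -0.41 w 1.0 F [-0.38  0.22  0.18] M [ 0.07  0.07 -0.07] gf 0.0
hook [(array([242.7, 218.1]), 0.97, array([ 0.4401, -0.1467,  0.105 ]))]
hook []
hook_rest [(array([242.7, 245.6]), 0.96, array([ 0.4388, -0.1378,  0.    ]))]
hook_rest [(array([298.1, 207.3]), 0.46, array([ 0.5704, -0.1623,  0.    ]))]
hook_tip [(array([287.1, 229.2]), 0.78, array([ 0.5701, -0.1674,  0.0115]))]
hook_tip [(array([166.2, 156.8]), 0.58, array([0.7271, 0.2503, 0.0115])), (array([299.1, 207.9]), 0.52, array([ 0.5672, -0.165 ,  0.0115]))]
```

View pics/g.png

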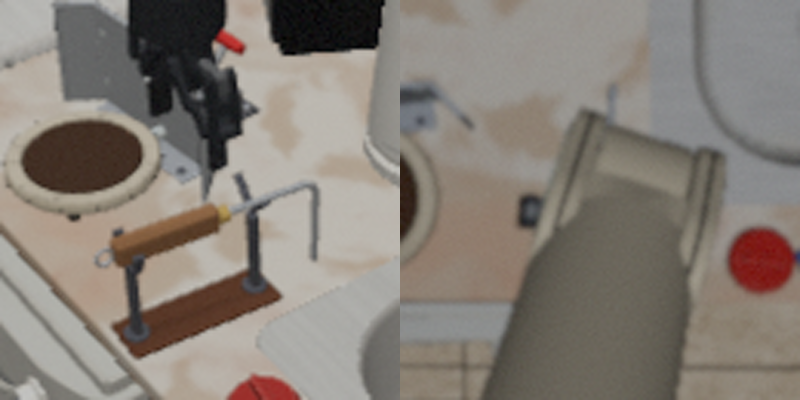

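The gripper stands above the handle, with its pads on either side of it. Next I descend and close.

step_arm(deltas=[0.003, 0, 0.02, 0, 0.0854, 0.003, 0, 0.05, 0, 0.0854, 0.003, 0, 0.08, 0, 0.0854, 0.003, 0, 0.1035, 0, 0.0854, 0.003, 0, 0.1035, 0, 0.0854])

```text
time: 4.8
position: [0.4431, -0.1523, 0.0849]
tcp_rot: [-0.115, -3.137, -0.001]
wrist_force: [-0.2, -0.1, 0.2]
gripper_width: 0.997
gripper_force: 0.0
```

```bash
python3 -c "
from h import *
go((.444,-.1555,.086),-4.3)"
```

```text
t 4.8 pos [ 0.4431 -0.1523  0.0849] yaw -4.2 tilt [ 3.e-03  8.e-04 -1.e+00] delta [-0.0012 -0.0031 -0.0011] twist 0.1 w 0.997 F [-0.25 -0.07  0.16] M [ 0.04  0.01 -0.03] gf 0.0
```

step_arm(deltas=[0, -0.003, 0, 0, 0.0854, 0, -0.003, 0, 0, 0.035, 0, -0.003, 0, 0, 0.0, 0, -0.003, 0, 0, 0.0, 0, -0.003, 0, 0, 0.0], squeeze=60)

```text
time: 5.42
position: [0.4443, -0.1523, 0.0864]
tcp_rot: [-0.111, -3.139, -0.007]
wrist_force: [-0.5, 8.8, 5.9]
gripper_width: 0.201
gripper_force: 58.5
```

step_arm(deltas=[0, 0, 0, 0, 0.0, 0, 0, 0, 0, 0.0, 0, 0, 0, 0, 0.0, 0, 0, 0, 0, 0.0, 0, 0, 0, 0, 0.0], squeeze=120)

```text
time: 6.05
position: [0.4443, -0.1524, 0.0865]
tcp_rot: [-0.109, -3.14, -0.006]
wrist_force: [1.4, 10.1, 10.7]
gripper_width: 0.195
gripper_force: 116.9
```

```bash
python3 -c "
from h import *
go((.444,-.1555,.25),-4.3)"
```

```text
t 6.05 pos [ 0.4443 -0.1524  0.0865] yaw -3.99 tilt [ 2.0e-04  3.9e-03 -1.0e+00] delta [ 1.000e-04 -2.500e-03 -1.635e-01] twist 0.31 w 0.195 F [ 1.42 10.09 10.74] M [2.03 0.16 0.27] gf 116.9
```

step_arm(deltas=[0, 0.003, 0, 0, 0, 0, 0.003, -0.01, 0, 0, 0, 0.003, -0.025, 0, 0, 0, 0.003, -0.04, 0, 0, 0, 0.003, -0.055, 0, 0])

```text
time: 6.68
position: [0.4437, -0.1534, 0.1415]
tcp_rot: [-0.118, -3.139, 0.0]
wrist_force: [0.4, -0.4, -0.4]
gripper_width: 0.187
gripper_force: 117.2
```

step_arm(deltas=[0, 0, -0.03, 0, 0, 0, 0, -0.06, 0, 0, 0, 0, -0.09, 0, 0, 0, 0, -0.11, 0, 0, 0, 0, -0.11, 0, 0])

```text
time: 7.3
position: [0.4446, -0.1537, 0.2522]
tcp_rot: [0.118, 3.136, -0.001]
wrist_force: [0.0, 0.6, -1.6]
gripper_width: 0.192
gripper_force: 117.2
```

```bash
python3 - <<'E'
from h import *
go((.5513,.0792,.25),6.0)
s=capture("scene");t=capture("top")
a=place_of(s,"hook_tip");b=place_of(t,"hook_tip");print([(np.round(q["uv"],1),round(q["score"],2)) for q in a+b])
print(*tri([(s,a[0]["uv"]),(t,b[0]["uv"])]))
im=lambda c,u,v:cv2.resize(c["color"][v-65:v+65,u-65:u+65],(400,400),interpolation=cv2.INTER_CUBIC)
cv2.imwrite("pics/l.png",np.hstack([im(s,260,180),im(t,300,210)])[:,:,::-1])
E
```

```text
t 7.3 pos [ 0.4446 -0.1537  0.2522] yaw -4.3 tilt [-3.2e-03 -7.0e-04 -1.0e+00] delta [-0.0889  0.2402  0.0023] twist -10.3 w 0.192 F [ 0.04  0.55 -1.59] M [-0.01  0.05  0.03] gf 117.2
[(array([271.4, 287.2]), 0.72), (array([285.6, 182.9]), 0.59), (array([301.1, 196.9]), 0.51)]
[ 0.58378839 -0.15683642 -0.22589088] [np.float64(18.15747294273192), np.float64(15.52024891207366)]
```

View pics/l.png

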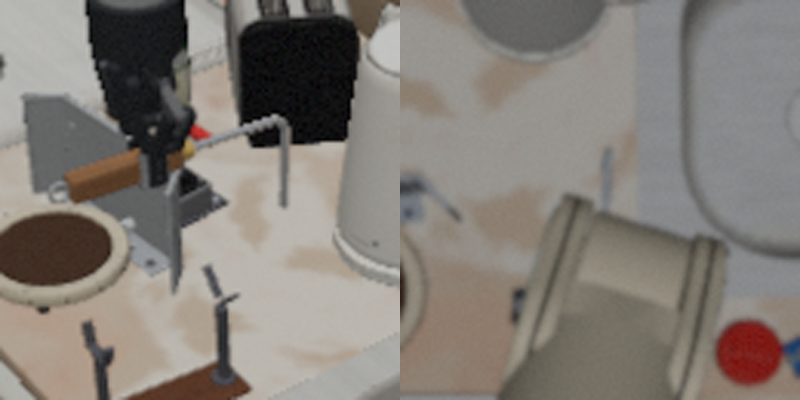

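The hook is held level and clear of its rest, with its leg bottom at about scene pixel (287,182).

step_arm(deltas=[0, 0.048, 0, -2, 0, 0, 0.096, 0, -4, 0, 0, 0.144, 0, -6, 0, 0, 0.192, 0, -8, 0, 0, 0.24, 0, -10.3, 0])

```text
time: 8.12
position: [0.4613, 0.0875, 0.2499]
tcp_rot: [0.167, -3.135, 0.001]
wrist_force: [0.2, 0.5, -1.9]
gripper_width: 0.192
gripper_force: 117.3
```

```bash
python3 - <<'E'
from h import *
go((.5513,.0792,.25),6.0)
s=capture("scene");t=capture("top");save(s,"s2.png")
print("lifted tip/bend",onz(s,(287.3,182.3),.178),onz(s,(286.5,182.6),.178),onz(s,(287.6,154.9),.271),onz(t,(302.6,194.3),.271))
for c in(s,t): print([(np.round(q["uv"],1),round(q["score"],2)) for q in place_of(c,"hook_tip")])
a=cv2.resize(s["color"][90:220,165:295],(590,590),interpolation=cv2.INTER_CUBIC)
cv2.imwrite("pics/m.png",a[:,:,::-1])
E
```

```text
t 8.12 pos [0.4613 0.0875 0.2499] yaw 6.1 tilt [ 1.8e-03 -2.0e-04 -1.0e+00] delta [-0.0886 -0.0178 -0.0003] twist 0.1 w 0.192 F [ 0.24  0.47 -1.94] M [-0.03 -0.03 -0.  ] gf 117.3
lifted tip/bend [ 0.56970532 -0.17029713  0.178     ] [ 0.56723791 -0.17008574  0.178     ] [ 0.56437235 -0.17947139  0.271     ] [ 0.56913317 -0.16468525  0.271     ]
[(array([233.7, 141.4]), 0.61)]
[(array([197. , 192.3]), 0.57)]
```

View pics/m.png

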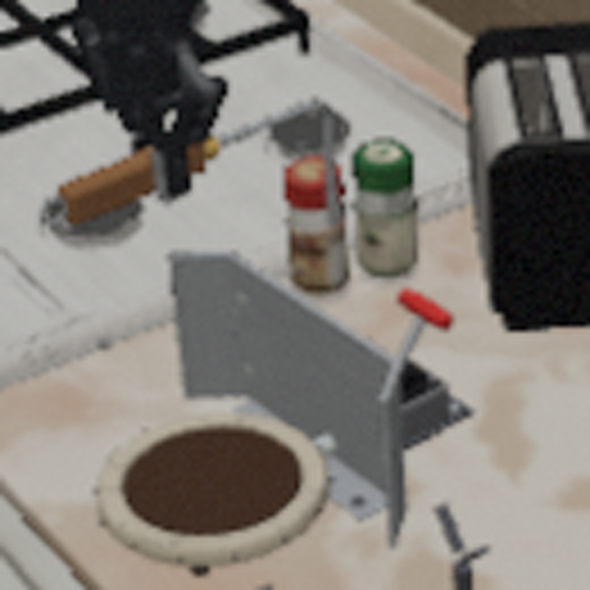

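The hook is now over the griddle side, with its leg tip at about (238,139) in front of the jars. The guard rim is below it, and the bar is at (258,157).

```bash
python3 - <<'E'
from h import *
np.set_printoptions(precision=4,suppress=True)
s=capture("scene");t=capture("top")
print(proj(s,(.5906,.1011,.1754)),proj(s,(.5856,.1006,.1754)),proj(t,(.5906,.1011,.1754)),proj(t,(.5856,.1006,.1754)))
print(tri([(s,np.array((238.6,138.9))),(t,np.array((197,192.3)))]))
print(onz(s,(238.6,138.9),.1754),onz(s,(236.6,113.3),.268))
im=cv2.resize(t["color"][160:240,160:240],(400,400),interpolation=cv2.INTER_CUBIC)
im2=cv2.resize(t["color"][80:240,130:290],(400,400),interpolation=cv2.INTER_CUBIC)
cv2.imwrite("pics/n.png",np.hstack([im,im2])[:,:,::-1])
E
```

```text
[238.3002 137.5736] [236.9782 138.1853] [200.9492 191.6046] [201.0791 193.4642]
(array([0.5938, 0.1125, 0.1636]), [np.float64(1.2201001955565924), np.float64(1.3698512185290834)])
[0.5872 0.0942 0.1754] [0.5808 0.0843 0.268 ]
```

View pics/n.png

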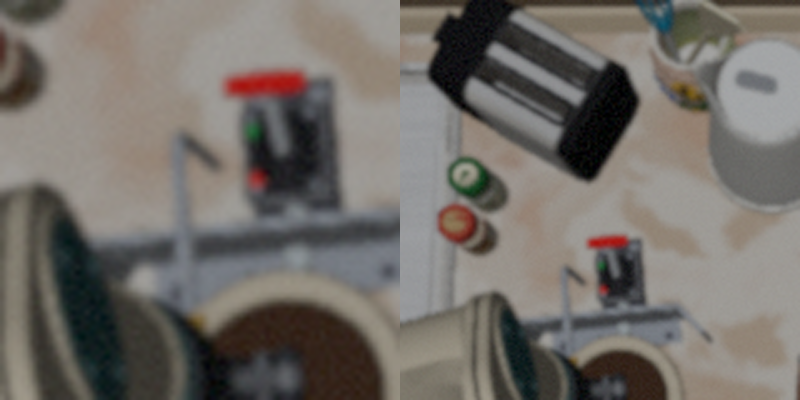

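step_arm(deltas=[-0.02, -0.002, 0, 0, 0, -0.045, -0.005, 0, 0, 0, -0.07, -0.008, 0, 0, 0, -0.091, -0.011, 0, 0, 0, -0.091, -0.011, 0, 0, 0])

```text
time: 9.05
position: [0.5544, 0.0826, 0.2502]
tcp_rot: [0.16, -3.137, 0.001]
wrist_force: [-0.0, 0.2, -1.1]
gripper_width: 0.189
gripper_force: 117.5
```

```bash
python3 - <<'E'
from h import *
np.set_printoptions(precision=4,suppress=True)
go((.5513,.0792,.141),6.0)
s=capture("scene");t=capture("top")
for c in(s,t): print([(np.round(q["uv"],1),round(q["score"],2)) for q in place_of(c,"hook_tip")])
print("exp tip",proj(s,(.677,.0927,.1754)),proj(t,(.677,.0927,.1754)))
a=cv2.resize(s["color"][100:200,205:305],(400,400),interpolation=cv2.INTER_CUBIC)
b=cv2.resize(t["color"][130:230,160:260],(400,400),interpolation=cv2.INTER_CUBIC)
cv2.imwrite("pics/o.png",np.hstack([a,b])[:,:,::-1])
E
```

```text
t 9.05 pos [0.5544 0.0826 0.2502] yaw 5.83 tilt [ 0.0002 -0.0009 -1.    ] delta [ 0.0034 -0.003   0.1092] twist -0.17 w 0.189 F [-0.04  0.16 -1.13] M [-0.03  0.05 -0.02] gf 117.5
[(array([264.2, 133.7]), 0.9)]
[(array([203.8, 159.6]), 0.82)]
exp tip [263.6682 129.5735] [205.0575 159.8447]
```

View pics/o.png

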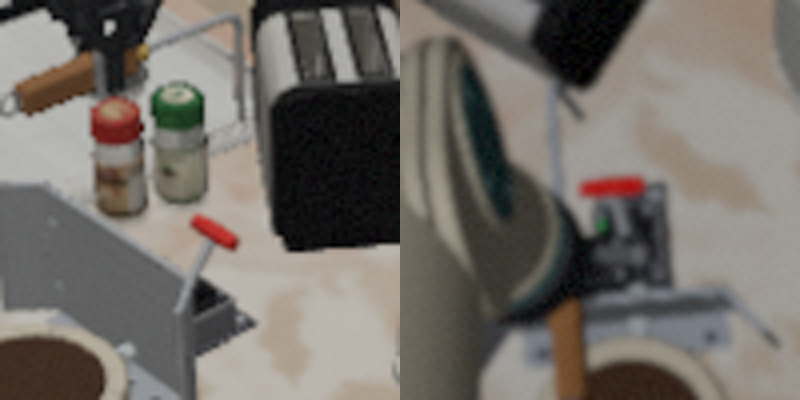

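The leg hangs over the far side of the bar, with its tip at scene (265.7,130.5) and top (205,158.7). The toaster corner is nearby, so I check the clearance before descending.

```bash
python3 - <<'E'
from h import *
np.set_printoptions(precision=4,suppress=True)
s=capture("scene");t=capture("top")
print("tip",tri([(s,np.array((265.7,130.5))),(t,np.array((205,158.9)))]),tri([(s,np.array((264.2,133.7))),(t,np.array((203.8,159.6)))]))
print("toaster base",onz(s,(276.7,162.3),0),onz(s,(271.5,150),0), "top corner",[onz(t,(205,152),z) for z in(.02,.1,.19)])
E
```

```text
tip (array([0.6827, 0.0934, 0.1694]), [np.float64(0.5816123470132428), np.float64(0.657744985730781)]) (array([0.6831, 0.1004, 0.1548]), [np.float64(0.12348986773105933), np.float64(0.1388932338411063)])
toaster base [0.7536 0.136  0.    ] [0.7839 0.2084 0.    ] top corner [array([0.7401, 0.1269, 0.02  ]), array([0.7188, 0.1097, 0.1   ]), array([0.6947, 0.0904, 0.19  ])]
```

step_arm(deltas=[0, 0, 0.02, 0, 0, 0, 0, 0.045, 0, 0, 0, 0, 0.07, 0, 0, 0, 0, 0.095, 0, 0, 0, 0, 0.109, 0, 0])

```text
time: 9.98
position: [0.5526, 0.0847, 0.1408]
tcp_rot: [0.166, -3.136, 0.0]
wrist_force: [-0.2, 0.3, -1.8]
gripper_width: 0.188
gripper_force: 117.5
```

```bash
python3 - <<'E'
from h import *
go((.5513,.0792,.141),6.0)
s=capture("scene");t=capture("top")
for c in(s,t): print([(np.round(q["uv"],1),round(q["score"],2)) for q in place_of(c,"hook_tip")])
a=cv2.resize(s["color"][100:200,205:305],(400,400),interpolation=cv2.INTER_CUBIC)
b=cv2.resize(t["color"][130:230,160:260],(400,400),interpolation=cv2.INTER_CUBIC)
cv2.imwrite("pics/p.png",np.hstack([a,b])[:,:,::-1])
E
```

```text
t 9.97 pos [0.5526 0.0847 0.1408] yaw 6.05 tilt [ 1.6e-03 -1.0e-04 -1.0e+00] delta [ 0.0019 -0.0054 -0.0002] twist 0.05 w 0.188 F [-0.2   0.33 -1.76] M [0.05 0.07 0.03] gf 117.5
[(array([263.3, 162.6]), 0.55)]
[(array([211.5, 171.4]), 0.67)]
```

View pics/p.png

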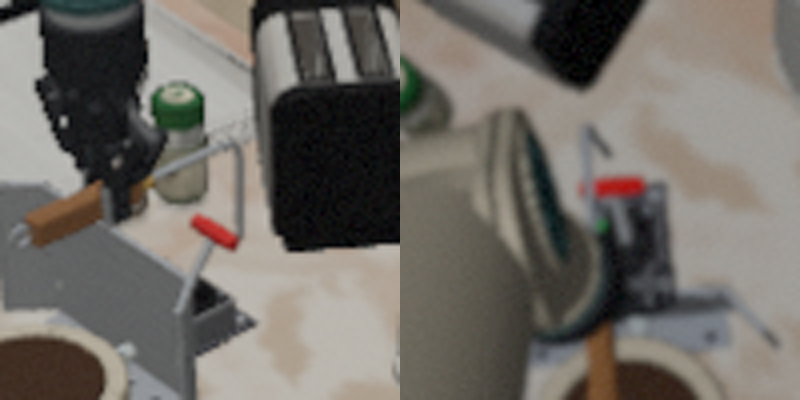

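The leg is behind the bar: tip at top (212,170), bar centre (213,177), and clear of it in the scene view. Next I pull gently while watching the force.

step_arm(deltas=[0.003, -0.002, 0, 0, 0, 0.007, -0.004, 0, 0, 0, 0.011, -0.004, 0, 0, 0, 0.014, -0.004, 0, 0, 0, 0.016, -0.004, 0, 0, 0])

```text
time: 10.8
position: [0.5378, 0.0792, 0.1419]
tcp_rot: [-0.166, 3.137, 0.0]
wrist_force: [-0.2, 0.3, -1.4]
gripper_width: 0.185
gripper_force: 117.5
```

step_arm(deltas=[0.002, 0, 0, 0, 0, 0.004, 0, 0, 0, 0, 0.006, 0, 0, 0, 0, 0.008, 0, 0, 0, 0, 0.01, 0, 0, 0, 0])

```text
time: 11.42
position: [0.5299, 0.0784, 0.1424]
tcp_rot: [-0.165, 3.133, 0.001]
wrist_force: [3.8, 0.5, -0.9]
gripper_width: 0.193
gripper_force: 117.4
```

step_arm(deltas=[0.002, 0, 0, 0, 0, 0.004, 0, 0, 0, 0, 0.006, 0, 0, 0, 0, 0.008, 0, 0, 0, 0, 0.01, 0, 0, 0, 0])

```text
time: 12.05
position: [0.5229, 0.0777, 0.1437]
tcp_rot: [-0.165, 3.126, 0.002]
wrist_force: [7.6, 0.5, 4.0]
gripper_width: 0.191
gripper_force: 118.0
```

step_arm(deltas=[0.002, 0, 0, 0, 0, 0.004, 0, 0, 0, 0, 0.006, 0, 0, 0, 0, 0.007, 0, 0, 0, 0, 0.008, 0, 0, 0, 0])

```text
time: 12.68
position: [0.5143, 0.077, 0.1436]
tcp_rot: [-0.165, 3.128, 0.002]
wrist_force: [6.1, 0.9, 2.5]
gripper_width: 0.189
gripper_force: 118.2
```

```bash
cat > m.py <<'E'
from h import *
np.set_printoptions(precision=4,suppress=True)
go((.5513,.0792,.141),6.0)
def red(c,X):
    u,v=proj(c,X).astype(int); x0,y0=u-14,v-12
    a=c["color"][y0:v+13,x0:u+15].astype(int); m=((a[...,0]>140)&(a[...,1]<90)&(a[...,2]<90)).astype(np.uint8)
    n,l,st,ce=cv2.connectedComponentsWithStats(m); k=1+np.argmax(st[1:,4]); return ce[k]+[x0,y0],st[k,4]
s=capture("scene");t=capture("top")
a=red(s,(.635,.088,.09));b=red(t,(.635,.088,.09));print(a,b,tri([(s,a[0]),(t,b[0])]))
for c in(s,t): print([(np.round(q["uv"],1),round(q["score"],2)) for q in place_of(c,"hook_tip")])
E
python3 m.py
```

```text
t 12.68 pos [0.5143 0.077  0.1436] yaw 6.04 tilt [-0.0095  0.0009 -1.    ] delta [-0.037  -0.0017  0.003 ] twist 0.04 w 0.189 F [6.15 0.88 2.48] M [ 0.24 -2.16  0.01] gf 118.2
(array([253.9211, 156.9474]), np.int32(38)) (array([214.4444, 181.2778]), np.int32(36)) (array([0.6311, 0.0806, 0.1008]), [np.float64(0.5475328913042394), np.float64(0.5893208457314739)])
[(array([285. , 302.4]), 0.7), (array([237.2, 189.4]), 0.39)]
[(array([211.2, 182.3]), 0.5)]
```

step_arm(deltas=[0.0015, 0, 0, 0, 0, 0.003, 0, 0, 0, 0, 0.0045, 0, 0, 0, 0, 0.006, 0, 0, 0, 0, 0.0075, 0, 0, 0, 0])

```text
time: 13.5
position: [0.5059, 0.076, 0.1432]
tcp_rot: [-0.165, 3.13, 0.002]
wrist_force: [6.0, 1.0, 2.1]
gripper_width: 0.191
gripper_force: 118.1
```

step_arm(deltas=[0.001, 0, 0, 0, 0, 0.002, 0, 0, 0, 0, 0.003, 0, 0, 0, 0, 0.004, 0, 0, 0, 0, 0.005, 0, 0, 0, 0])

```text
time: 14.12
position: [0.4998, 0.0753, 0.1428]
tcp_rot: [-0.165, 3.132, 0.001]
wrist_force: [4.6, 1.4, 2.6]
gripper_width: 0.192
gripper_force: 118.1
```

step_arm(deltas=[0.0005, 0, 0, 0, 0, 0.001, 0, 0, 0, 0, 0.0015, 0, 0, 0, 0, 0.002, 0, 0, 0, 0, 0.002, 0, 0, 0, 0])

```text
time: 14.75
position: [0.4966, 0.0748, 0.1419]
tcp_rot: [-0.165, 3.135, 0.0]
wrist_force: [6.9, 0.8, 1.4]
gripper_width: 0.19
gripper_force: 118.0
```

step_arm(deltas=[0.0005, 0, 0, 0, 0, 0.001, 0, 0, 0, 0, 0.0015, 0, 0, 0, 0, 0.002, 0, 0, 0, 0, 0.002, 0, 0, 0, 0])

```text
time: 15.38
position: [0.4964, 0.0748, 0.142]
tcp_rot: [-0.165, 3.132, 0.001]
wrist_force: [10.1, 0.8, -2.1]
gripper_width: 0.188
gripper_force: 117.7
```

```bash
python3 m.py
```

```text
t 15.38 pos [0.4964 0.0748 0.142 ] yaw 6.03 tilt [-0.0051  0.0004 -1.    ] delta [-0.0551 -0.0014  0.0013] twist 0.03 w 0.188 F [10.13  0.75 -2.08] M [ 0.28 -2.53  0.  ] gf 117.7
(array([249.1579, 158.6579]), np.int32(38)) (array([215.1429, 187.2857]), np.int32(35)) (array([0.6127, 0.078 , 0.1035]), [np.float64(0.7607447987543123), np.float64(0.8169654989737615)])
[]
[(array([212.2, 186.4]), 0.57)]
```

step_arm(deltas=[0.0004, 0, 0, 0, 0, 0.0004, 0, 0, 0, 0, 0.0004, 0, 0, 0, 0, 0.0004, 0, 0, 0, 0, 0.0004, 0, 0, 0, 0])

```text
time: 16.2
position: [0.4963, 0.0749, 0.142]
tcp_rot: [-0.165, 3.131, 0.001]
wrist_force: [10.4, 1.6, -2.4]
gripper_width: 0.188
gripper_force: 117.6
```

step_arm(deltas=[0, 0, 0, 0, 0, 0, 0, 0, 0, 0, 0, 0, 0, 0, 0, 0, 0, 0, 0, 0, 0, 0, 0, 0, 0])

```text
time: 16.82
position: [0.4963, 0.0748, 0.142]
tcp_rot: [-0.165, 3.132, 0.001]
wrist_force: [9.8, 1.8, -2.5]
gripper_width: 0.19
gripper_force: 117.6
```

step_arm(deltas=[0.0004, 0, 0, 0, 0, 0.0005, 0, 0, 0, 0, 0.0005, 0, 0, 0, 0, 0.0005, 0, 0, 0, 0, 0.0005, 0, 0, 0, 0])

```text
time: 17.45
position: [0.4963, 0.0748, 0.1421]
tcp_rot: [-0.165, 3.131, 0.001]
wrist_force: [11.8, 0.7, -3.8]
gripper_width: 0.192
gripper_force: 117.5
```

step_arm(deltas=[0, 0, 0, 0, 0, 0, 0, 0, 0, 0, 0, 0, 0, 0, 0, 0, 0, 0, 0, 0, 0, 0, 0, 0, 0])

```text
time: 18.08
position: [0.4963, 0.0748, 0.1421]
tcp_rot: [-0.165, 3.131, 0.001]
wrist_force: [11.9, 1.1, -4.0]
gripper_width: 0.19
gripper_force: 117.5
```

step_arm(deltas=[-0.003, 0, 0, 0, 0, -0.006, 0, 0, 0, 0, -0.01, 0, 0, 0, 0, -0.016, 0, 0, 0, 0, -0.022, 0, 0, 0, 0])

```text
time: 18.7
position: [0.5138, 0.0764, 0.1412]
tcp_rot: [0.165, -3.134, 0.001]
wrist_force: [0.9, 0.4, -1.4]
gripper_width: 0.188
gripper_force: 117.6
```

```bash
python3 m.py
```

```text
t 18.7 pos [0.5138 0.0764 0.1412] yaw 6.04 tilt [ 0.0029 -0.0002 -1.    ] delta [-0.0376 -0.0012  0.0001] twist 0.04 w 0.188 F [ 0.94  0.44 -1.4 ] M [-0.01 -0.    0.03] gf 117.6
(array([249.1944, 158.6944]), np.int32(36)) (array([215.2647, 187.3235]), np.int32(34)) (array([0.6125, 0.0776, 0.1036]), [np.float64(0.757934783220747), np.float64(0.8138618196319402)])
[(array([254.4, 165.9]), 0.57)]
[(array([215.3, 182.1]), 0.64)]
```

step_arm(deltas=[0, 0, -0.02, 0, 0, 0, 0, -0.045, 0, 0, 0, 0, -0.07, 0, 0, 0, 0, -0.095, 0, 0, 0, 0, -0.11, 0, 0])

```text
time: 19.52
position: [0.5147, 0.0767, 0.2529]
tcp_rot: [-0.165, 3.136, 0.0]
wrist_force: [-0.1, 0.6, -1.6]
gripper_width: 0.188
gripper_force: 117.6
```

step_arm(deltas=[0.02, 0, 0, 0, 0, 0.04, 0, 0, 0, 0, 0.058, 0, 0, 0, 0, 0.058, -0.03, 0, 2, 0, 0.058, -0.07, 0, 4, 0])

```text
time: 20.15
position: [0.4639, 0.0012, 0.2517]
tcp_rot: [0.059, -3.14, -0.001]
wrist_force: [0.8, -0.1, -1.9]
gripper_width: 0.188
gripper_force: 117.7
```

```bash
python3 -c "
from h import *
go((.4446,-.1537,.2522),-4.3)"
```

```text
t 20.15 pos [0.4639 0.0012 0.2517] yaw 2.14 tilt [ 6.e-04  5.e-04 -1.e+00] delta [ 0.0251 -0.154  -0.0006] twist 6.44 w 0.188 F [ 0.79 -0.09 -1.94] M [ 0.    0.01 -0.01] gf 117.7
```

step_arm(deltas=[0.006, -0.04, 0, 2, 0, 0.012, -0.08, 0, 4, 0, 0.018, -0.12, 0, 6, 0, 0.025, -0.153, 0, 6.2, 0, 0.025, -0.153, 0, 6.2, 0])

```text
time: 20.78
position: [0.4436, -0.1557, 0.2515]
tcp_rot: [-0.123, -3.138, 0.002]
wrist_force: [-0.4, 0.3, -0.8]
gripper_width: 0.193
gripper_force: 117.6
```

step_arm(deltas=[0, 0, 0, 0, 0, 0, 0, 0, 0, 0])

```text
time: 21.02
position: [0.445, -0.1515, 0.2516]
tcp_rot: [-0.111, -3.139, -0.001]
wrist_force: [0.9, 0.2, -2.1]
gripper_width: 0.19
gripper_force: 117.6
```

```bash
python3 - <<'E'
from h import *
np.set_printoptions(precision=4,suppress=True)
go((.4443,-.1524,.0865),-4.1)
s=capture("scene");t=capture("top")
for c in(s,t): print([(np.round(q["uv"],1),round(q["score"],2)) for q in place_of(c,"hook_tip")])
old=cv2.cvtColor(cv2.imread("pics/l.png")[:,:400],cv2.COLOR_BGR2GRAY)   # lifted view before, for drift
new=cv2.cvtColor(cv2.resize(s["color"][115:245,195:325],(400,400),interpolation=cv2.INTER_CUBIC),cv2.COLOR_RGB2GRAY)
for nm,(x0,y0,x1,y1) in dict(leg=(272,110,296,215),handle=(60,140,140,205)).items():
    r=cv2.matchTemplate(new[y0-25:y1+25,x0-25:x1+25],old[y0:y1,x0:x1],cv2.TM_CCOEFF_NORMED); _,m,_,p=cv2.minMaxLoc(r); print(nm,m,(np.array(p)-25)/400*130)
E
```

```text
t 21.02 pos [ 0.445  -0.1515  0.2516] yaw -4.03 tilt [ 0.0005  0.0007 -1.    ] delta [ 0.0005 -0.0011  0.1651] twist 0.07 w 0.19 F [ 0.94  0.15 -2.13] M [ 0.    0.03 -0.05] gf 117.6
[(array([285.6, 184.9]), 0.65)]
[(array([299.9, 200.9]), 0.47)]
leg 0.9758626222610474 [-0.65  0.  ]
handle 0.9827747344970703 [-0.325 -0.325]
```

step_arm(deltas=[0, -0.001, 0.03, 0, 0, 0, -0.001, 0.06, 0, 0, 0, -0.001, 0.09, 0, 0, 0, -0.001, 0.115, 0, 0, 0, -0.001, 0.13, 0, 0])

```text
time: 21.85
position: [0.4445, -0.1534, 0.1206]
tcp_rot: [-0.113, -3.138, -0.001]
wrist_force: [-0.1, 0.5, -0.8]
gripper_width: 0.187
gripper_force: 117.6
```

step_arm(deltas=[0, 0, 0.008, 0, 0, 0, 0, 0.016, 0, 0, 0, 0, 0.024, 0, 0, 0, 0, 0.03, 0, 0, 0, 0, 0.034, 0, 0])

```text
time: 22.48
position: [0.4449, -0.1533, 0.0878]
tcp_rot: [0.114, 3.139, 0.001]
wrist_force: [-1.4, 4.0, 11.6]
gripper_width: 0.193
gripper_force: 119.3
```

```bash
python3 -c "
from h import *
go((.4443,-.1524,.0865),-4.1)"
```

```text
t 22.48 pos [ 0.4449 -0.1533  0.0878] yaw -4.16 tilt [-0.e+00  7.e-04 -1.e+00] delta [0.0007 0.0008 0.0013] twist -0.06 w 0.193 F [-1.42  3.97 11.61] M [ 0.9  -0.04 -0.1 ] gf 119.3
```

step_arm(deltas=[0, 0.001, 0, 0, 0, 0, 0.001, 0, 0, 0.025, 0, 0.001, 0, 0, 0.05, 0, 0.001, 0, 0, 0.08, 0, 0.001, 0, 0, 0.08], squeeze=20)

```text
time: 23.1
position: [0.4449, -0.1529, 0.0878]
tcp_rot: [0.114, 3.139, -0.0]
wrist_force: [0.0, 0.1, 0.0]
gripper_width: 0.915
gripper_force: 0.0
```

step_arm(deltas=[0, 0, 0, 0, 0.08, 0, 0, -0.01, 0, 0.08, 0, 0, -0.03, 0, 0.08, 0, 0, -0.06, 0, 0.08, 0, 0, -0.09, 0, 0.08])

```text
time: 23.72
position: [0.4447, -0.1528, 0.1792]
tcp_rot: [0.114, 3.139, -0.0]
wrist_force: [0.6, 0.4, -0.2]
gripper_width: 0.938
gripper_force: 0.0
```

step_arm(deltas=[0, 0, -0.04, 0, 0.08, 0, 0, -0.08, 0, 0.08, 0, 0, -0.1, 0, 0.08, 0, 0, -0.1, 0, 0.08, 0, 0, -0.1, 0, 0.08])

```text
time: 24.35
position: [0.4442, -0.1526, 0.2773]
tcp_rot: [-0.114, -3.138, -0.0]
wrist_force: [0.1, -0.1, -1.2]
gripper_width: 0.939
gripper_force: 0.0
```

```bash
python3 m.py; python3 - <<'E'
from h import *
s=capture("scene")
old=cv2.imread("pics/s0.png")[:,:,::-1]
for nm,(x0,y0,x1,y1) in dict(leg=(280,200,292,232),handle=(215,212,262,236),timer=(255,262,288,295),match=(273,288,302,310),mug=(300,290,345,352),jars=(224,118,260,156)).items():
    r=cv2.matchTemplate(s["color"][y0-8:y1+8,x0-8:x1+8],np.ascontiguousarray(old[y0:y1,x0:x1]),cv2.TM_CCOEFF_NORMED); _,m,_,p=cv2.minMaxLoc(r); print(nm,round(m,3),np.array(p)-8)
E
```

```text
t 24.35 pos [ 0.4442 -0.1526  0.2773] yaw -4.16 tilt [ 0.0011  0.0003 -1.    ] delta [-0.0901  0.239   0.1363] twist -10.16 w 0.939 F [ 0.13 -0.14 -1.17] M [0.04 0.02 0.  ] gf 0.0
(array([244. , 156.5]), np.int32(2)) (array([212.42, 187.44]), np.int32(50)) (array([0.6064, 0.0869, 0.11  ]), [np.float64(2.493197744486822), np.float64(2.692789884622575)])
[(array([287.1, 232.2]), 0.78)]
[]
leg 0.969 [ 0 -1]
handle 0.97 [0 0]
timer 0.999 [0 0]
match 0.999 [0 0]
mug 0.999 [0 0]
jars 0.415 [0 0]
```

```bash
python3 -c "
from h import *
print(order.finish_job())"
```

```text
the job is handed in; nothing more can be done
None
```

The lever was pulled to its off stop and held there at about 10–12 N by the wrist reading for over 2 s, and the hook was laid back in its rest within a pixel of where it started. The job is handed in, but it returned no verdict. The jars were hidden by the arm in the final picture, so I could not check that they had not moved.

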